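# Reload the paint tray in reverse order

### The job

Move the four paint pots from the wooden storage rack to the black work tray in reverse order: the pot now at the left end of the rack goes into the pocket at the right end of the tray, and so on along the row, one pot to a pocket. Keep the pots upright and set each one down flat in its pocket rather than dropping it.

Things in the scene. Friction and masses are not known exactly. Their poses are not given: they have to be found in the camera images.
- pot_red: Loose closed paint pot, red screw cap on a clear body with red inside, 56 mm high, about 45 g. Body 32 mm across up to 34 mm, cap 35 mm across from 34 to 56 mm above the origin (centre of underside, z up; round, any yaw). Starts upright in a rack pocket. Grip the cap from above, fingers closing along the rack's x; along the row the caps are only 13 to 29 mm apart.
- pot_yellow: Loose closed paint pot, yellow screw cap on a clear body with yellow inside, 56 mm high, about 45 g. Body 32 mm across up to 34 mm, cap 35 mm across from 34 to 56 mm above the origin (centre of underside, z up; round, any yaw). Starts upright in a rack pocket. Grip the cap from above, fingers closing along the rack's x; along the row the caps are only 13 to 29 mm apart.
- pot_green: Loose closed paint pot, green screw cap on a clear body with green inside, 56 mm high, about 45 g. Body 32 mm across up to 34 mm, cap 35 mm across from 34 to 56 mm above the origin (centre of underside, z up; round, any yaw). Starts upright in a rack pocket. Grip the cap from above, fingers closing along the rack's x; along the row the caps are only 13 to 29 mm apart.
- pot_blue: Loose closed paint pot, blue screw cap on a clear body with blue inside, 56 mm high, about 45 g. Body 32 mm across up to 34 mm, cap 35 mm across from 34 to 56 mm above the origin (centre of underside, z up; round, any yaw). Starts upright in a rack pocket. Grip the cap from above, fingers closing along the rack's x; along the row the caps are only 13 to 29 mm apart.
- storage_rack: Brown wooden rack holding the pots at the start. Fixed. 62 x 230 x 14 mm (x, y, z); origin: centre of the underside, z up, y along its row of four square pockets, x and y within 0.2 rad of the world's. Pocket centres at x = 0, y = -84, -28, 28, 84 mm; pockets 50 x 50 mm inside, floor 4 mm and 6 mm thick walls 14 mm above the origin.
- work_tray: Black and dark grey tray, empty at the start, before or behind the rack. Fixed. 62 x 230 x 14 mm (x, y, z); origin: centre of the underside, z up, y along its row of four square pockets, x and y within 0.2 rad of the world's. Pocket centres at x = 0, y = -84, -28, 28, 84 mm; pockets 50 x 50 mm inside, floor 4 mm and 6 mm thick walls 14 mm above the origin.
- tag_red: Fixed red marker block, 16 x 30 x 12 mm (x, y, z), on the table at the storage rack's edge away from the robot, behind the pocket where the red pot starts: its centre is 39 mm along the rack's +x from the pocket's. It records the starting order. Origin: centre of the underside; yaw as the rack.
- tag_yellow: Fixed yellow marker block, 16 x 30 x 12 mm (x, y, z), on the table at the storage rack's edge away from the robot, behind the pocket where the yellow pot starts: its centre is 39 mm along the rack's +x from the pocket's. It records the starting order. Origin: centre of the underside; yaw as the rack.
- tag_green: Fixed green marker block, 16 x 30 x 12 mm (x, y, z), on the table at the storage rack's edge away from the robot, behind the pocket where the green pot starts: its centre is 39 mm along the rack's +x from the pocket's. It records the starting order. Origin: centre of the underside; yaw as the rack.
- tag_blue: Fixed blue marker block, 16 x 30 x 12 mm (x, y, z), on the table at the storage rack's edge away from the robot, behind the pocket where the blue pot starts: its centre is 39 mm along the rack's +x from the pocket's. It records the starting order. Origin: centre of the underside; yaw as the rack.
Things that resemble listed ones, but are neither listed nor needed, are in the scene too. Of the things that look like the pot_red, the middle-sized one is meant.

How it is judged:
By the outcome, as a careful person would: the job done as asked, in the order asked, and still so for the second after the job is handed in, with the robot touching nothing.
It also fails if it takes over 88 s, if anything falls off the work surface, if the arm or the gripper's body presses on something with over 40 N, if the wrist force passes 120 N, or if a joint passes its speed limit or range.

### The arm

A 7-joint arm with a two-finger parallel gripper is mounted at the origin on the work surface. World frame = base frame: x ahead of the robot, y to its left, z up, the work surface at z = 0. Lengths are in mm, angles in degrees, forces in N, time in s.
With the tool pointing down it reaches from about 400 to 850 mm from the base axis. Payload 10.4 kg.
Tool frame: the origin (TCP) lies midway between the tips of the shut fingers; the grasp point (between the pads) lies 19 mm behind it; z points along the fingers, y is the line along which they close (so a half turn about z gives the same grasp; the last joint's range is limited). The gripper opens to 87 mm and grips with 3 to 60 N. Pads are 19 mm wide; open, the fingers measure 117 mm over their backs; the gripper's body (75 mm by 190 mm) begins 51 mm behind the grasp point.
Start: joints at [-74.232, 19.034, -3.707, 83.658, 1.238, 77.344, -5.071], TCP at [183.373, 597.517, 222.576] pointing down, gripper open.
Joint ranges: [-148.97, 148.97], [-28.65, 121.19], [-84.17, 76.75], [9.2, 138.47], [-72.65, 252.65], [3.7, 117.97], [-149.18, 149.18]. Speed limits (degrees/s): [127.2, 127.2, 159.86, 159.86, 180, 180, 180].

### API

Orientations are given as [roll, pitch, yaw] about the fixed x, y, z axes, in that order (R = Rz(yaw) Ry(pitch) Rx(roll)).
In Python, from station import r gives the robot as it stands. The module is installed in compiled form; this text tells all that it offers. Calls block until the motion is done:
- r.move_to(position, orientation): joint-space move of the TCP to a pose.
- r.servo_line(position, orientation=None, feed=150): straight line of the TCP; orientation=None keeps the orientation; feed is the mean speed in mm/s.
- r.move_j(angles): joint-space move.
- r.grip(opening, f_grip=None): finger opening in mm; f_grip is the grip in N (None keeps the last); returns when the fingers have stopped.
- r.wait(seconds).
- r.ik(position, orientation): joint angles nearest the present ones, or None.
- r.read_state(): the state.
- r.get_image(name): name is "side" or "top" or "wrist"; returns the picture (400x640x3 uint8, red, green, blue); there is no depth.
- r.camera_model(name): a dict with "mtx" (3x3 intrinsics, pixels), "T" (4x4, takes a point from camera to world coordinates); the wrist camera has in their place "mount" (4x4, takes a point from camera to tool coordinates, whose origin is the TCP and whose axes are the flange's). Camera axes: x right, y up, looking along -z (the intrinsics and any distortion apply to the point x, -y, -z); pixel columns grow to the right and rows downward; lengths in mm; the calibration is good to about 2 mm. A picture is of the moment at which its call begins: read the wrist's pose just before it. camera_model takes no time and is no camera call.
A pose or a line that the arm cannot do raises r.PlanningError and nothing moves.
- r.sign_off(): hands the job in; it is judged then, once.
The state is a dict: "t": time; "joint_positions": joint angles; "dq": joint speeds; "joint_torque": joint torques, N m; "eef_pos": TCP position; "ee_rot": TCP orientation; "force": force on the tool from outside, world axes, zero at the start; "torque": the same for the moment, N m; "grip_width": finger opening in mm; "grasp_force": force on a finger pad.
Only numpy, scipy, OpenCV 4.12 (cv2) and the standard library are available. Lean on these libraries where they do the work, as an engineer would, in place of code of your own. Each camera call takes 0.05 s, during which the arm holds its last target. There are 200 camera calls.

## Working session

There is one attempt and no reset: what is moved stays moved. The work goes in short steps, each a Python script; the robot and the scene stay as the last script left them, time stands still between calls to the robot, and variables do not carry over. Pictures are saved under pics/ and viewed, at most 14 in all, crops included, and the job is handed in when it is done.

```bash
mkdir -p pics; python3 - <<'E'
from station import r
import cv2
for n in("top","side"):
    cv2.imwrite(f"pics/{n}0.png",r.get_image(n)[:,:,::-1])
    m=r.camera_model(n);print(n,m)
print(r.camera_model("wrist"));s=r.read_state();print(s)
E
```

```text
top {'mtx': array([[464.16286006,   0.        , 313.72709657],
       [  0.        , 464.16286006, 199.81948886],
       [  0.        ,   0.        ,   1.        ]]), 'T': array([[-8.83139374e-03,  9.95337634e-01, -9.60468673e-02,
         4.54249907e+02],
       [-9.99951955e-01, -8.38189141e-03,  5.08249236e-03,
        -2.91042731e+01],
       [ 4.25374151e-03,  9.60871382e-02,  9.95363837e-01,
         8.98821293e+02],
       [ 0.00000000e+00,  0.00000000e+00,  0.00000000e+00,
         1.00000000e+00]])}
side {'mtx': array([[436.36350702,   0.        , 319.35359932],
       [  0.        , 436.36350702, 202.53661064],
       [  0.        ,   0.        ,   1.        ]]), 'T': array([[-9.09686223e-01,  2.96259185e-01, -2.91035170e-01,
         3.29528264e+02],
       [-4.15262765e-01, -6.57787988e-01,  6.28388255e-01,
         4.22669303e+02],
       [-5.27364642e-03,  6.92492208e-01,  7.21406079e-01,
         5.49352690e+02],
       [ 0.00000000e+00,  0.00000000e+00,  0.00000000e+00,
         1.00000000e+00]])}
{'mtx': array([[322.58835192,   0.        , 322.91139844],
       [  0.
[... 447 characters left out ...]
: 0.1, 'joint_positions': array([-74.23254992,  19.06984817,  -3.70874994,  83.6990725 ,
         1.23863368,  77.34530868,  -5.07035946]), 'dq': array([ 0.09067113, -0.05819923,  0.03911865, -0.18569141,  0.06216273,
       -0.06541384,  0.02990424]), 'joint_torque': array([ 9.71927184e-04, -6.24538922e+01,  2.41429074e-02, -3.90720785e+01,
       -6.15864596e-02,  3.67324613e-02,  4.63307549e-05]), 'eef_pos': array([183.27378567, 597.16482242, 221.83497782]), 'ee_rot': array([-1.79925767e+02,  3.79389001e-03,  1.62940895e+02]), 'force': array([ 0.48630281,  0.12687264, -0.15014156]), 'torque': array([0.01744525, 0.015472  , 0.03812157]), 'grasp_force': 0.0, 'grip_width': 86.87874491525314}
```

View pics/top0.png

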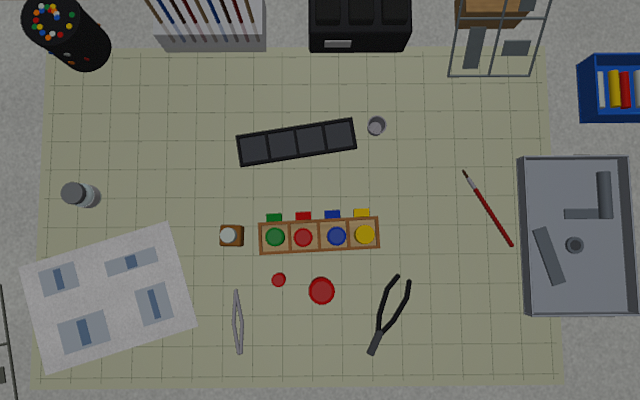

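View pics/side0.png

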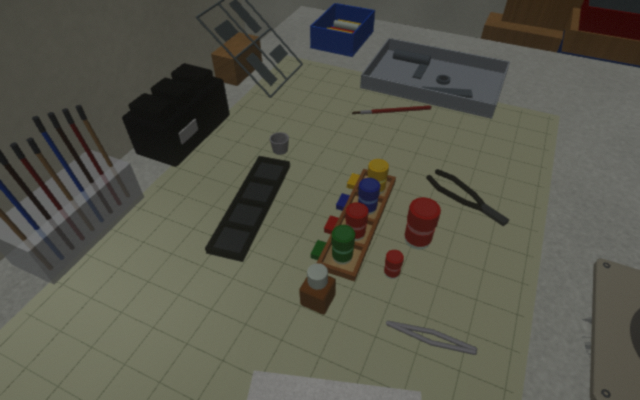

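The top view puts the tray at (297,142) and the rack at (319,236), with green, red, blue and yellow pots from left to right. Candidates for pot_red are the rack pot (303,237), a small one (279,279) and a large one (321,290). The middle-sized one is in the rack, beside its red tag. I'll check this in a crop.

```bash
python3 - <<'E'
import cv2
a=cv2.imread("pics/top0.png")[110:310,215:395]
cv2.imwrite("pics/top_c.png",cv2.resize(a[:,:],None,fx=3,fy=3,interpolation=cv2.INTER_CUBIC)) # 540x600
b=cv2.imread("pics/side0.png")[145:320,200:450]
cv2.imwrite("pics/side_c.png",cv2.resize(b,None,fx=3.2,fy=3.2,interpolation=cv2.INTER_CUBIC))
E
```

```text
(no output)
```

View pics/top_c.png

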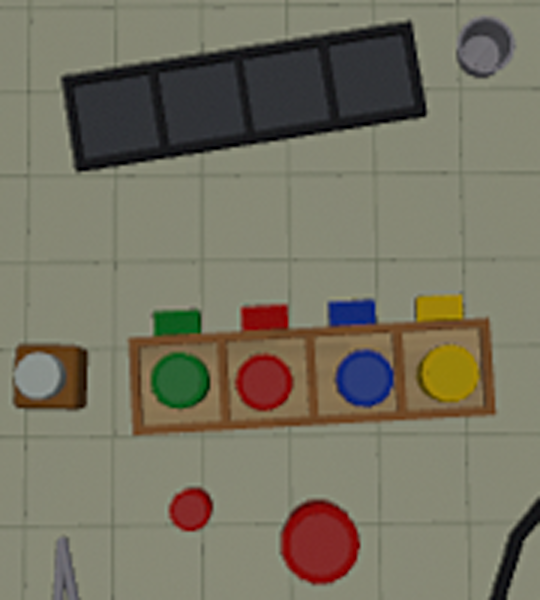

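View pics/side_c.png

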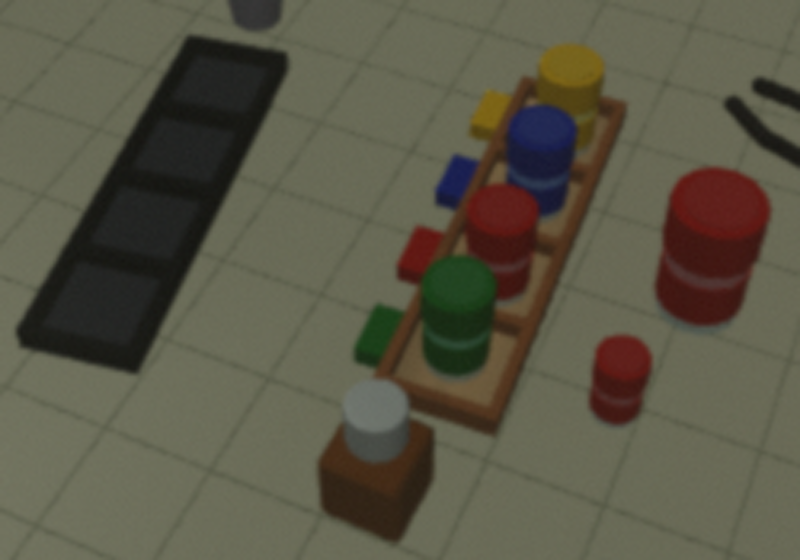

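The crops confirm it: the rack's red pot, behind the red tag, is the middle-sized one. From left the order is green, red, blue, yellow. Rack and tray corners and cap centres are readable, so I'll compute poses.

```bash
cat > h.py <<'E'
from station import r
import numpy as np, cv2, json
def ray(n,uv):
    m=r.camera_model(n);p=np.linalg.inv(m["mtx"])@[*uv,1];T=m["T"]
    return T[:3,3],T[:3,:3]@[p[0],-p[1],-p[2]]
def plane(n,uv,z):
    o,d=ray(n,uv);return o+d*(z-o[2])/d[2]
def tri(a,b):
    (o,d),(p,e)=ray("top",a),ray("side",b)
    s,t=np.linalg.lstsq(np.c_[d,-e],p-o,rcond=None)[0]
    return (o+s*d+p+t*e)/2,np.linalg.norm(o+s*d-p-t*e)
E
python3 - <<'E'
from h import *
c=lambda u,v:((u+.5)/3-.5+215,(v+.5)/3-.5+110)
s=lambda u,v:((u+.5)/3.2-.5+200,(v+.5)/3.2-.5+145)
out={}
for n,q in dict(rack=[(130,339),(488,319),(494,412),(135,433)],tray=[(63,76),(410,22),(426,114),(78,171)]).items():
    P=np.array([plane("top",c(*k),14) for k in q])[:,:2]
    y=P[0]+P[3]-P[1]-P[2];x=P[0]+P[1]-P[2]-P[3]
    th=np.degrees(np.arctan2(-y[0],y[1]))
    print(n,P.mean(0),th,np.degrees(np.arctan2(x[1],x[0])),np.linalg.norm(y)/2,np.linalg.norm(x)/2)
    out[n]=[*P.mean(0),th]
R=out["rack"];th=np.radians(R[2]);M=np.array([[np.cos(th),-np.sin(th)],[np.sin(th),np.cos(th)]])
for n,a,b in(("green",(180,380),(459,282)),("red",(264,382),(503,212)),("blue",(365,378),(541,132)),("yellow",(449,373),(571,67))):
    p=plane("top",c(*a),60);out[n]=list(p[:2])
    print(n,p,"rackframe",M.T@(p[:2]-R[:2]),"tri",tri(c(*a),s(*b)))
print("white",tri(c(40,375),s(376,404)),"big",tri(c(320,541),s(718,208)))
json.dump(out,open("poses.json","w"))
for n in("green","yellow","red","blue"):
  for y in(90,-90):print(n,y,r.ik([*out[n],120],[180,0,y+R[2]]))
for y in(90,-90):print("tray",y,[r.ik([out["tray"][0],out["tray"][1]+k,30],[180,0,y+out["tray"][2]])for k in(-84,84)])
E
```

```text
rack [472.6141286  -42.40104361] 2.762453599626553 2.814694159367079 227.6094776065715 59.20234839656026
tray [653.46160423  -0.68913925] 8.778316189890122 8.964976363722876 227.3345005157417 62.27195506788633
green [469.70966751  37.55229852  60.        ] rackframe [ 0.95228406 80.00041229] tri (array([469.89513589,  37.62028465,  59.86635108]), np.float64(0.3832452900934691))
red [468.07064522 -12.86860201  60.        ] rackframe [-3.11488064 29.71709721] tri (array([468.0758064 , -12.8364153 ,  57.88777884]), np.float64(0.06176582531772454))
blue [469.93493069 -73.56134947  60.        ] rackframe [ -4.17786272 -30.99497098] tri (array([470.39625455, -73.63106029,  56.58011473]), np.float64(0.8254615354587755))
yellow [ 472.4903503  -124.11179724   60.        ] rackframe [ -4.0617033  -81.60983486] tri (array([ 472.57932515, -124.20401457,   59.02392593]), np.float64(0.14036921913336567))
white (array([473.44199159, 119.96755866,  69.35021737]), np.float64(0.4600239334930319)) big (array([374.24526838, -45.38572773,  70.29578709]), np.float64(0.7170695046269114))
green 90 [-42.4154
[... 230 characters left out ...]
.56218881   3.89054035  40.3954751  115.7121098   -2.87197199
  61.35328898   1.90824205]
red -90 None
blue 90 [-42.99107898   5.62862816  49.34779461 115.00479952  -4.86140426
  61.40839406  11.31305362]
blue -90 None
tray 90 [array([-27.08766893,  39.24391088,  42.93509434,  91.05028287,
       -29.3656188 ,  61.49225308,  32.49792243]), array([-32.64404748,  35.12272285,  29.29480308,  90.57231631,
       -19.10186396,  59.34298022,  10.79901609])]
tray -90 [array([ -39.20342014,   52.41824228,   65.91958346,   91.63920855,
        -50.31320444,   70.08278174, -134.33873786]), array([ 34.15988257,  55.94372056, -71.94002131,  86.53472162,
        53.89390407,  77.14273207, 146.18305316])]
```

All four grasps are reachable at yaw 90+θ. I'll hover over green with a wrist picture, then pick, lift and check the width.

```bash
cat >> h.py <<'E'
J=json.load(open("poses.json"));S={"green":-84,"red":-28,"blue":28,"yellow":84}
OR=[180,0,90+J["rack"][2]];OT=[180,0,90+J["tray"][2]]
ZG=31
def st(l):
    s=r.read_state();print(l,"t%.1f"%s["t"],s["eef_pos"].round(1),"w%.1f"%s["grip_width"],"F",s["force"].round(1),"g%.1f"%s["grasp_force"]);return s
def target(n):
    x,y,th=J["tray"];a=np.radians(th);return [x-np.sin(a)*S[n],y+np.cos(a)*S[n]]
def pick(n):
    r.servo_line([*J[n],ZG],OR,feed=100);r.grip(30,15);st("grip "+n)
    r.servo_line([*J[n],120],OR,feed=150);st("lift")
def place(n):
    p=target(n);r.servo_line([*p,120],OT,feed=250)
    r.servo_line([*p,ZG+8],feed=120);r.servo_line([*p,ZG+.5],feed=25);st("down "+n)
    r.grip(62);r.servo_line([*p,120],feed=180);st("up")
E
python3 - <<'E'
from h import *
r.grip(62,15);r.move_to([*J["green"],120],OR);st("hover")
cv2.imwrite("pics/w1.png",r.get_image("wrist")[:,:,::-1])
E
```

```text
hover t3.1 [469.9  38.7 120.1] w61.9 F [ 0.5 -0.4  0.8] g0.0
```

View pics/w1.png

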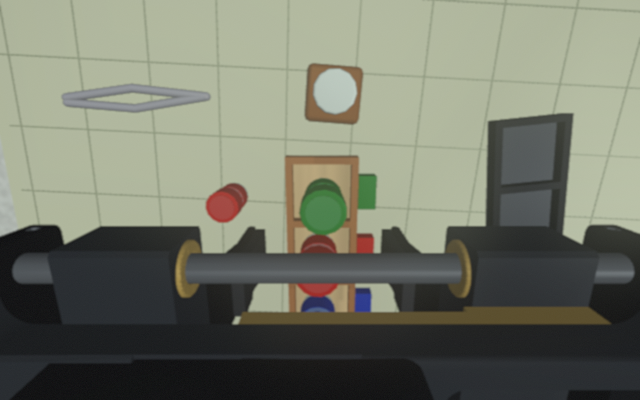

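The wrist view shows the green cap at (323,208), centred between the fingers at about (250–390). I'll verify this numerically before reaching.

```bash
python3 - <<'E'
from h import *
from scipy.spatial.transform import Rotation as Ro
s=st("now");m=r.camera_model("wrist");T=np.eye(4);T[:3,:3]=Ro.from_euler("xyz",s["ee_rot"],degrees=True).as_matrix();T[:3,3]=s["eef_pos"];T=T@m["mount"]
p=np.linalg.inv(m["mtx"])@[323,208,1];d=T[:3,:3]@[p[0],-p[1],-p[2]];o=T[:3,3]
w=o+d*(60-o[2])/d[2];print("green by wrist",w,"top",J["green"])
if np.linalg.norm(w[:2]-J["green"])<6: pick("green")
E
```

```text
now t3.2 [469.9  38.5 120.1] w61.9 F [ 0.6  0.1 -0.2] g0.0
green by wrist [468.52286464  42.13271253  60.        ] top [469.70966750734135, 37.55229852202862]
grip green t4.8 [469.8  37.6  31.1] w34.7 F [-0.2 -0.4  1.1] g15.0
lift t5.6 [469.2  37.5 119.2] w34.3 F [-1.2  0.  -0.9] g15.0
```

Gripped at 34.7 mm, which matches the cap. Placing it.

```bash
python3 - <<'E'
from h import *
place("green")
i=r.get_image("top");cv2.imwrite("pics/t2.png",cv2.resize(i[110:310,215:395,::-1],None,fx=3,fy=3,interpolation=cv2.INTER_CUBIC))
cv2.imwrite("pics/s2.png",cv2.resize(r.get_image("side")[60:320,150:450,::-1],None,fx=2.3,fy=2.3))
E
```

```text
down green t7.9 [666.2 -83.7  31.5] w34.7 F [-0.1 -1.  -0.4] g15.0
up t9.3 [665.8 -83.4 119. ] w62.1 F [-0.8 -0.1 -0.7] g0.0
```

View pics/s2.png

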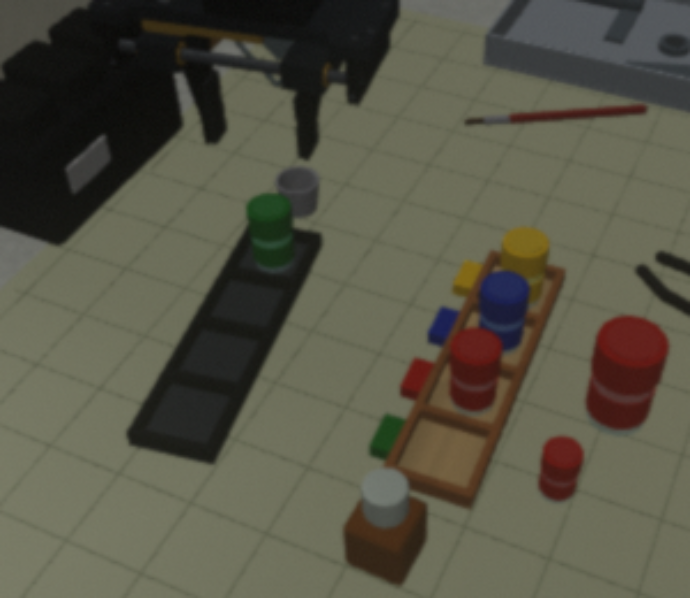

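Green stands upright in the right-end pocket at about (272,230) in this crop. I'll move the rest with grip checks.

```bash
sed -i 's/ZG+.5/ZG+.2/' h.py; python3 - <<'E'
from h import *
for n in("red","blue","yellow"):
    r.servo_line([*J[n],120],OR,feed=250);pick(n)
    if not 33<r.read_state()["grip_width"]<37: print("STOP");break
    place(n)
else: r.servo_line([560,0,250],feed=200)
r.wait(.3);st("end")
s=r.get_image("side")[60:320,150:450,::-1];cv2.imwrite("pics/s3.png",cv2.resize(s,None,fx=2.3,fy=2.3))
E
```

```text
grip red t12.1 [468.1 -12.8  31.1] w34.2 F [-1.6  0.   2. ] g15.0
lift t12.8 [467.5 -12.8 119.2] w34.6 F [ 0.4  0.3 -0.6] g15.0
down red t15.0 [657.8 -28.3  31.2] w34.8 F [0.3 0.4 0.6] g15.0
up t16.4 [657.2 -28.1 119. ] w62.0 F [-0.5  0.8 -0.6] g0.0
grip blue t19.0 [470.  -73.5  31.1] w34.2 F [-0.4 -0.2  1.9] g15.0
lift t19.8 [469.4 -73.4 119.2] w34.6 F [ 0.2 -0.3 -0.4] g15.0
down blue t22.0 [649.2  27.   31.2] w34.9 F [-0.3  0.5  0. ] g15.0
up t23.4 [648.7  27.2 119. ] w61.7 F [-0.1  1.2 -0.2] g0.0
grip yellow t26.2 [ 472.6 -124.1   31.1] w34.6 F [ 0.4 -0.4  1.1] g15.0
lift t26.9 [ 472.  -123.9  119.3] w34.2 F [ 0.4  0.4 -0.1] g15.0
down yellow t29.4 [640.7  82.4  31.2] w34.6 F [ 0.2  0.4 -0.7] g15.0
up t30.8 [640.1  82.5 119. ] w61.8 F [-0.1  0.9  0.7] g0.0
end t32.1 [5.600e+02 2.000e-01 2.494e+02] w62.0 F [ 0.9 -0.3  0.3] g0.0
```

View pics/s3.png

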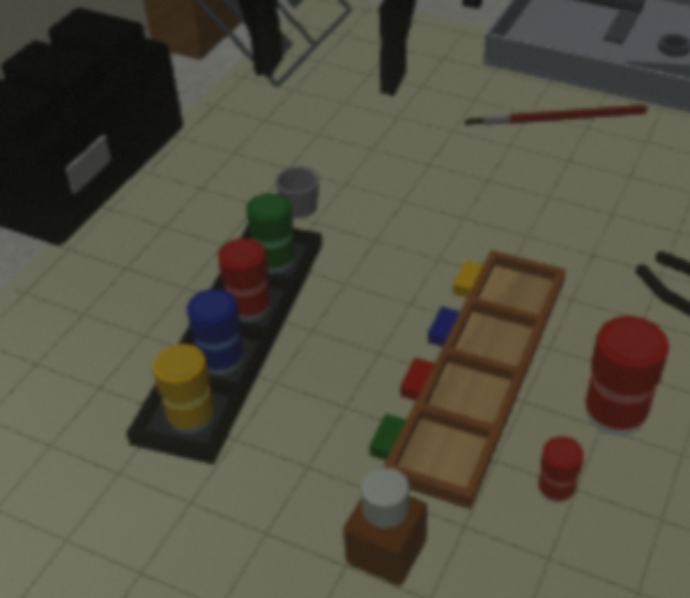

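All four pots stand upright in the tray in reversed order: green (270,230), red (243,280), blue (215,330), yellow (183,390). I'll take one closer look at how they sit in their pockets.

```bash
python3 - <<'E'
from h import *
s=r.get_image("side")[135:270,200:300,::-1];cv2.imwrite("pics/s4.png",cv2.resize(s,None,fx=4.4,fy=4.4,interpolation=cv2.INTER_CUBIC))
E
```

```text
(no output)
```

View pics/s4.png

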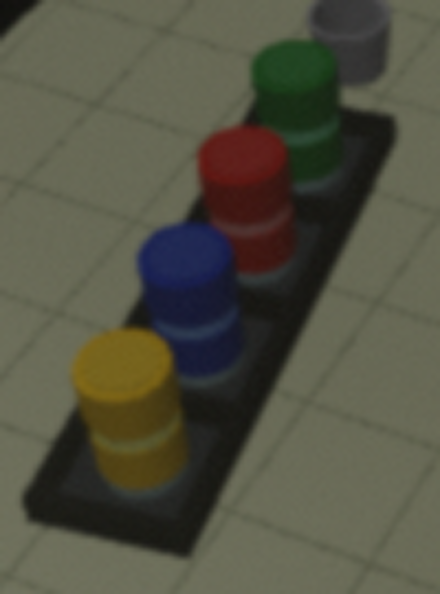

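Each base, for example yellow at (143,480) and blue at (200,370), sits on its pocket floor clear of the walls. Handing in.

```bash
python3 -c "
from station import r
print(r.sign_off())"
```

```text
the job is handed in; nothing more can be done
None
```

All four pots are upright in the tray in reverse order (yellow, blue, red, green from left to right), and I handed the job in at about 32 s; sign-off returned no verdict.

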